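# Lay out the shoe re-gluing bench

### The job

Get the bench ready to re-glue this pair of shoes. Move the glue jar out from between the two bottles and stand it straight ahead of the toe of the shoe that stands flat on the bench, on that shoe's centre line with 3 cm clear between toe and jar; then stand the flattest tin from the sloping rack midway between the two bottles, in line with them. Push the spacer blade from the tool block into the open gap at the toe of the strapped-up shoe, right up to its shoulder, and leave it there; set things down rather than dropping them, and leave the bottles and everything else where they are.

Things in the scene. Friction and masses are not known exactly. Their poses are not given: they have to be found in the camera images.
- glue_jar: Glue jar: narrow white plastic cylinder with a black screw cap, 45 mm diameter, 75 mm tall, 130 g. Starts upright between the two bottles, a little off the middle. Origin: centre of its underside; z up its axis.
- flat_tin: Flat tin: plain metal round tin, 59 mm diameter, 32 mm tall, the flattest of the three containers on the sloping rack (which place it has varies), 110 g. Origin: centre of its underside; z up its axis, which at the start leans 28 degrees from vertical, top towards the robot.
- tall_tin: Bystander on the sloping rack: plain metal tin, 59 mm diameter, 54 mm tall. Origin: centre of its underside.
- polish_jar: Bystander on the sloping rack: amber glass jar with black lid, 58 mm diameter, 62 mm tall. Origin: centre of its underside.
- rack: Fixed wooden rack, 310 mm wide along its y. Its board slopes 28 degrees; the low edge, with a lip 12 mm above the board, faces the robot (-x of the rack); board surface 30 mm high at the low edge, 72 mm at the back. Three containers stand on it against the lip, 100 mm apart. Origin: centre of its footprint on the bench.
- bottle1: Left one (seen from the robot) of two alike white plastic bottles, 48 mm diameter, 140 mm tall with cap, 300 g, loose on the bench. Origin: centre of its underside. Its -y axis points at bottle2, whose axis is 180 mm away: the middle is 90 mm along -y.
- bottle2: Right one of the two bottles, same size. Origin: centre of its underside.
- flat_shoe: Brown leather shoe standing flat on the bench (fixed), 255 mm long, 84 mm wide, toe up to 90 mm high, ankle 122 mm. Origin: on the bench at the very tip of the toe, on the centre line; its -x points straight ahead out of the toe, +x runs along the centre line to the heel.
- spacer: Steel blade 22 mm wide (y), 4 mm thick (x), 40 mm long from tip to shoulder; shoulder crosspiece 36 (y) by 18 by 8 mm high; above it a flat wooden handle 24 mm wide (y), 14 mm thick (x), 50 mm long; 98 mm in all, 70 g. Stands upright in the tool block, shoulder resting on the block. Origin: centre of the blade's tip; z along the blade towards the handle.
- spacer_shoulder (a point): Centre of the underside of the spacer's shoulder, 40 mm up the blade from the tip.
- tool_block: Fixed wooden block, 62 (x) by 120 (y) by 60 mm high, with the spacer standing at its y = +30 mm; two awls with round handles, tops 117 mm above the bench, stand at its y = -20 and -45 mm, x = +12 mm. Origin: centre of its underside.
- shoe_rest: Fixed wooden rest (base 210 by 130 mm) with the second shoe strapped on it, heel low, toe up, leaning 35 degrees from vertical towards -x of the rest. The sole is loose at the toe: a straight gap 8 mm thick, 28 mm wide (y of the rest, across the shoe), 50 mm deep, along the line from gap_mouth to gap_inner. Origin: on the bench.
- gap_mouth (a point): Centre of the open mouth of the toe gap, about 240 mm above the bench, on the blunt front of the toe.
- gap_inner (a point): Point 40 mm inside the gap on its middle line, where the tip of the fully inserted blade comes to lie.
- sanding_block: Bystander: dark wooden sanding block, 45 by 26 by 22 mm. Origin: centre of its underside.
- dye_dish: Bystander: white ceramic dye dish, 80 mm across, 12 mm high. Origin: centre of its underside.
- brush: Bystander: brush with wooden handle lying on the bench, 150 mm long along its x. Origin: underside, near the middle.
There are look-alikes about, which are no part of the job. What is shaped like the flat_tin but purple is not meant. Leave any green look-alike of the glue_jar alone.

How it is judged:
At the end, for the whole second after the job is handed in: Tin upright on the bench within 10 mm (along, across) of midway between the bottles; jar upright, 30 +/- 12 mm ahead of the flat shoe's toe, within 12 mm of its centre line; blade in the toe gap, shoulder within 8 mm of the mouth, tip within 8 mm of its place; all at rest, bottles upright (x of flat_tin in the frame of bottle1 between -0.01 and 0.01 m and y of flat_tin in the frame of bottle1 between -0.1 and -0.08 m and height (world z) of flat_tin between -0.004 and 0.005 m and angle between each of flat_tin, glue_jar, bottle1, bottle2's own z axis and vertical below 0.1 rad and linear speed of each of flat_tin, glue_jar, spacer below 0.02 m/s and angular speed of each of flat_tin, glue_jar, spacer below 0.2 rad/s and x of glue_jar in the frame of flat_shoe between -0.064 and -0.04 m and y of glue_jar in the frame of flat_shoe between -0.012 and 0.012 m and height (world z) of glue_jar between -0.004 and 0.005 m and distance between spacer_shoulder and gap_mouth below 0.008 m and distance between spacer and gap_inner below 0.008 m); the robot touches nothing.
It fails at once if a bottle is shifted by more than 12 mm (distance of any of bottle1, bottle2 from where it was at the start of the episode above 0.012 m).
It fails at once if another thing on the bench or the rack is shifted by more than 25 mm (distance of any of tall_tin, polish_jar, sanding_block, dye_dish, brush from where it was at the start of the episode above 0.025 m).
It fails at once if the tin or the jar is dropped (falls freely, more than 20 mm above the bench, faster than 0.4 m/s) ((contact force between flat_tin and anything else below 0.05 N and height (world z) of flat_tin above 0.02 m and linear speed of flat_tin above 0.4 m/s) or (contact force between glue_jar and anything else below 0.05 N and height (world z) of glue_jar above 0.02 m and linear speed of glue_jar above 0.4 m/s)).
It also fails if it takes over 72 s, if anything falls off the work surface, if the arm or the gripper's body presses on something with over 40 N, if the wrist force passes 120 N, or if a joint passes its speed limit or range.

### The arm

A 6-joint arm with a two-finger parallel gripper is mounted at the origin on the work surface. World frame = base frame: x ahead of the robot, y to its left, z up, the work surface at z = 0. Lengths are in m, angles in rad, forces in N, time in s.
With the tool pointing down it reaches from about 0.35 to 0.975 m from the base axis. Payload 4.9 kg.
Tool frame: the origin (TCP) lies on the mounting face of the last link; the fingertips stand 173 mm ahead of it and the grasp point (between the pads) lies 155 mm ahead of it (tcp_to_grasp is the distance from the TCP to the grasp point, in m); z points along the fingers, y is the line along which they close (so a half turn about z gives the same grasp; the last joint's range is limited). The gripper opens to 85 mm and grips with 20 to 120 N. Pads are 22 mm wide; open, the fingers measure 114 mm over their backs; the gripper's body (76 mm by 85 mm) begins 54 mm behind the grasp point. The pads swing forward as they close: fully open they stand 13 mm farther back than shut.
Start: joints at [-1.369, 0.053, 1.613, -0, 1.476, -0.119], TCP at [0.197, -0.593, 0.405] pointing down, gripper open.
Joint ranges: [-3.01, 3.01], [-1.01, 2.22], [0.06, 2.58], [-1.02, 4.17], [0.09, 2.62], [-3.14, 3.14]. Speed limits (rad/s): [2.57, 2.57, 3.14, 3.14, 3.14, 3.14].

### API

Orientations are given as a rotation vector (axis times angle).
In Python, from station import get_obs, get_image, calibration, finish_job, tcp_to_grasp gives the robot as it stands. The module is installed in compiled form; this text tells all that it offers.
- The arm moves only by the tool arm_command, never from a script. Its argument "plan" is a list that holds one entry, the list of rows, each a list of 6 numbers: the shift along the tool's x, y, z in cm, then the turn, a rotation vector about the tool's x, y, z in rad. A call has 1 to 12 rows; each row is the pose to reach, as a shift and turn from the pose commanded when the call began, along the tool's axes at that moment; what a row does not reach only later rows make up. A row lasts 1/12 s, in which the tool goes at most 41.7 mm and 7.16 degrees, less where a joint would pass 70% of its speed; a pose out of reach is approached as far as the arm can. A call with a gripper value outside its range is refused whole. "gripper" is the closure, from -1 (fully open) to 1 (shut), set as the call begins (left out, the last holds). The fingers move at their own pace and stop on an object; "force" is the grip in N (left out, the last holds). Time passes only in rows, so rows that repeat a pose let the fingers close. It gives the time, the measured TCP pose, the force, the opening and the grip force at its end, in the units of the state.
- get_obs(): the state, without advancing time (a new reading comes with each control period).
- get_image(name): name is "side" or "top" or "wrist"; returns (picture, depth): 400x640x3 uint8, blue, green, red; 400x640 float32, m along the optical axis (not along the pixel's ray), 0 where there is no reading.
- calibration(name): a dict with "fx", "fy", "cx", "cy" (pixels), "dist" ([k1, k2, p1, p2, k3] as OpenCV has them; the pictures are not rectified), "pose" (4x4, takes a point from camera to world coordinates). Camera axes: x right, y up, looking along -z (the intrinsics and any distortion apply to the point x, -y, -z); pixel columns grow to the right and rows downward; lengths in m; the calibration is good to about 2 mm. A picture is of the moment at which its call begins: read the wrist's pose just before it. calibration takes no time and is no camera call; for the wrist camera it gives the pose at the moment of the call.
- finish_job(): hands the job in; it is judged then, once.
The state is a dict: "t": time; "q": joint angles; "dq": joint speeds; "effort": joint torques, N m; "tool_pos": TCP position; "tool_rot": TCP orientation; "contact_force": force on the tool from outside, world axes, zero at the start; "wrist_torque": the same for the moment, N m; "opening": finger opening in m; "grip_force": force on a finger pad.
Only numpy, scipy, OpenCV 4.12 (cv2) and the standard library are available. Lean on these libraries where they do the work, as an engineer would, in place of code of your own. Each camera call takes 0.05 s, during which the arm holds its last target. There are 200 camera calls.

## Working session

There is one attempt and no reset: what is moved stays moved. The work goes in short steps, Python scripts to look and compute and a tool call to move; the robot and the scene stay as the last step left them, time stands still between calls to the robot, and variables do not carry over. Pictures are saved under pics/ and viewed, at most 10 in all, crops included, and the job is handed in when it is done.

Besides the shell and the picture viewer there is one more tool, called after "Call:" as a command line: name --argument value ..., lists and objects as JSON in quotes. arm_command: Moves the arm, as the interface text tells. Its arguments: {"type":"object","properties":{"plan":{"type":"array"},"gripper":{"type":"number"},"force":{"type":"number"}},"required":["plan"]}

```bash
mkdir -p pics
cat > h.py <<'E'
import numpy as np, cv2, pickle
from station import *
from scipy.spatial.transform import Rotation as R
def snap(n,tag):
    c=calibration(n); im,d=get_image(n)
    cv2.imwrite(f'pics/{tag}.png',im); pickle.dump((c,im,d),open(f'{tag}.pkl','wb')); return c,im,d
def load(tag): return pickle.load(open(f'{tag}.pkl','rb'))
def ray(c,u,v):
    K=np.array([[c['fx'],0,c['cx']],[0,c['fy'],c['cy']],[0,0,1]])
    p=cv2.undistortPoints(np.array([[[u,v]]],float),K,np.array(c['dist']))[0,0]
    P=np.array(c['pose']); return P[:3,3],P[:3,:3]@np.array([p[0],-p[1],-1])
def plane(c,u,v,z):
    o,d=ray(c,u,v); return o+d*(z-o[2])/d[2]
def dep(c,d,u,v):
    o,r=ray(c,u,v); return o+r*d[int(v),int(u)]
def cloud(c,d):
    h,w=d.shape; vv,uu=np.mgrid[:h,:w]
    K=np.array([[c['fx'],0,c['cx']],[0,c['fy'],c['cy']],[0,0,1]])
    p=cv2.undistortPoints(np.stack([uu,vv],-1).reshape(-1,1,2).astype(float),K,np.array(c['dist'])).reshape(h,w,2)
    X=np.dstack([p[...,0],-p[...,1],-np.ones((h,w))])*d[...,None]
    P=np.array(c['pose']); W=X@P[:3,:3].T+P[:3,3]; W[d==0]=np.nan; return W
E
python3 - <<'E'
from h import *
print(get_obs(),tcp_to_grasp)
for n in('top','side','wrist'):
    c,im,d=snap(n,n+'0'); print(n,c,(d>0).mean())
E
```

```text
{'t': 0.0, 'q': array([-1.36900484e+00,  5.33417548e-02,  1.61428726e+00,  1.12170728e-05,
        1.47601206e+00, -1.18996925e-01]), 'dq': array([-0.00022903,  0.00105755, -0.00153434, -0.00044067,  0.00206494,
        0.00072595]), 'effort': array([ 2.27360106e-03, -3.93670034e+01, -3.70181751e+01,  8.58321209e-05,
        7.15511647e-03, -7.47270576e-06]), 'tool_pos': array([ 0.19702052, -0.59284888,  0.40347605]), 'tool_rot': array([-3.09924785e+00, -5.01406875e-01,  1.15564711e-04]), 'contact_force': array([-0.07034961,  0.8696057 , -0.32951423]), 'wrist_torque': array([ 0.01208944, -0.01862833,  0.02899946]), 'grip_force': 0.0, 'opening': 0.08571801310897695} 0.1547
top {'fx': 384.6376306917333, 'fy': 384.6376306917333, 'cx': 324.1066147300333, 'cy': 199.4846331097435, 'dist': array([0.01198467, 0.        , 0.        , 0.        , 0.        ]), 'pose': array([[-0.01827625,  0.9839579 , -0.17746217,  0.34937892],
       [-0.99933834, -0.01239478,  0.03419443,  0.03717673],
       [ 0.03144627,  0.1779697 ,  0.98353338,  1.07072347],
       [ 0.        ,  0.        ,  0.        ,
[... 238 characters left out ...]
07,  0.26960146, -0.23720067,  0.28175706],
       [-0.35865082,  0.66699957, -0.65305525, -0.6432194 ],
       [-0.0178519 ,  0.69456938,  0.7192042 ,  0.86838689],
       [ 0.        ,  0.        ,  0.        ,  1.        ]])} 0.99610546875
wrist {'fx': 290.6637749578279, 'fy': 290.6637749578279, 'cx': 322.63729687513853, 'cy': 201.1755033775522, 'dist': array([-0.00850534,  0.        ,  0.        ,  0.        ,  0.        ]), 'pose': array([[ 0.31514076,  0.89960889,  0.30230802,  0.2737182 ],
       [-0.9490418 ,  0.29954401,  0.09794415, -0.5675959 ],
       [-0.00244313, -0.31776914,  0.94816497,  0.37328594],
       [ 0.        ,  0.        ,  0.        ,  1.        ]])} 0.99584765625
```

View pics/top0.png

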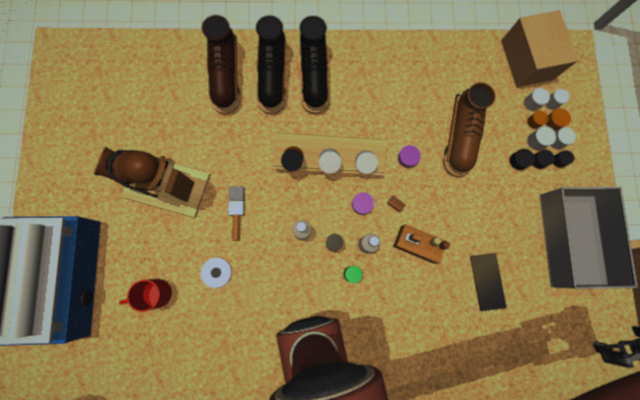

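View pics/side0.png

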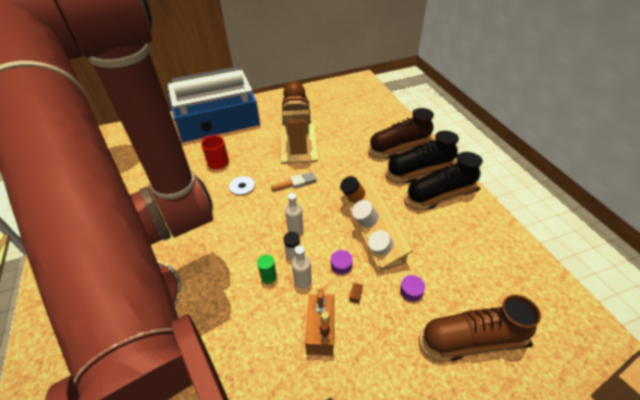

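Run:
```python
from h import *
c,im,d=load('top0'); cs,ims,ds=load('side0')
a=cv2.resize(im[140:280,270:470],None,fx=4,fy=4,interpolation=cv2.INTER_CUBIC)
cv2.imwrite('pics/crop1.png',a)
b=np.hstack([cv2.resize(im[135:225,85:215],None,fx=3,fy=3,interpolation=cv2.INTER_CUBIC),cv2.resize(ims[70:160,255:385],None,fx=3,fy=3,interpolation=cv2.INTER_CUBIC)])
cv2.imwrite('pics/crop2.png',b)
W=cloud(c,d)
for n,u,v in[('b1',303,231),('b2',372,243),('jar',335,242),('greenjar',354,274),('c1',292,159),('c2',330,161),('c3',367,162),('purp1',409,156),('purp2',363,203),('shoe toe',458,165),('bench',250,300)]:
    p=W[v-2:v+3,u-2:u+3].reshape(-1,3); print(n,np.nanmedian(p,0).round(3))
Ws=cloud(cs,ds)
for n,u,v in[('s c1',349,185),('s c2',362,212),('s c3',380,242)]:
    print(n,np.nanmedian(Ws[v-1:v+2,u-1:u+2].reshape(-1,3),0).round(3))
```

```text
b1 [0.441 0.057 0.129]
b2 [ 0.409 -0.109  0.139]
jar [ 0.417 -0.023  0.075]
greenjar [ 0.335 -0.07   0.074]
c1 [0.633 0.085 0.101]
c2 [ 0.628 -0.014  0.094]
c3 [ 0.63  -0.115  0.073]
purp1 [ 0.658 -0.24   0.033]
purp2 [ 0.525 -0.106  0.032]
shoe toe [ 0.621 -0.363  0.07 ]
bench [0.271 0.204 0.001]
s c1 [0.628 0.079 0.103]
s c2 [ 0.622 -0.021  0.093]
s c3 [ 0.628 -0.122  0.074]
```

View pics/crop1.png

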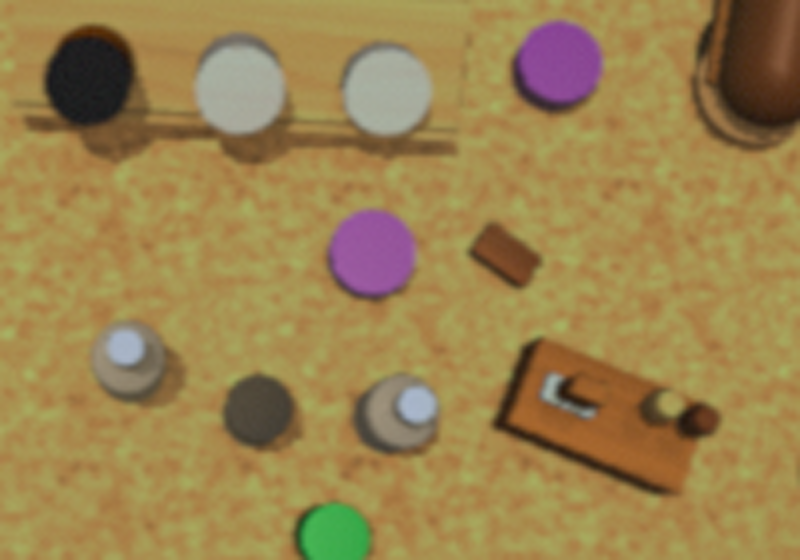

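View pics/crop2.png

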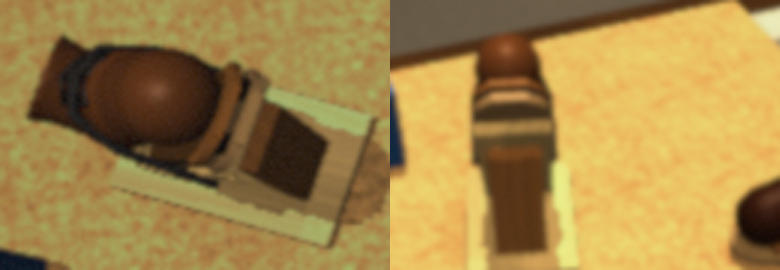

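```bash
cat >> h.py <<'E'
def circ(P,r=None):
    from scipy.optimize import least_squares
    c=cv2.minEnclosingCircle(P.astype(np.float32)); return np.array(c[0]),c[1]
def near(W,xy,r,z0,z1):
    m=(np.hypot(W[...,0]-xy[0],W[...,1]-xy[1])<r)&(W[...,2]>z0)&(W[...,2]<z1); return W[m]
def go(pos,Rm,ps=None):
    """row(s) from the measured pose to grasp-point pos with tool rotation Rm"""
    o=get_obs(); R0=R.from_rotvec(o['tool_rot'])
    tcp=np.array(pos)-Rm.apply([0,0,tcp_to_grasp]); s=R0.inv().apply(tcp-o['tool_pos'])*100
    print('row',s.round(2),(R0.inv()*Rm).as_rotvec().round(3))
def down(ang):
    """tool down, tool y axis at world heading ang"""
    y=np.array([np.cos(ang),np.sin(ang),0]); z=np.array([0,0,-1.]); return R.from_matrix(np.c_[np.cross(y,z),y,z])
def st():
    o=get_obs(); Rm=R.from_rotvec(o['tool_rot']); print('t',round(o['t'],2),'grasp',(o['tool_pos']+Rm.apply([0,0,tcp_to_grasp])).round(4),'yhead',round(np.degrees(np.arctan2(*Rm.as_matrix()[[1,0],1])),2),'open',round(o['opening'],4),'F',o['contact_force'].round(1),'q',o['q'].round(2)); return o,Rm
E
python3 - <<'E'
from h import *
for tag in('top0','side0'):
    c,im,d=load(tag); W=cloud(c,d)
    for n,xy,r,z0,z1 in[('b1',(.43,.06),.04,.125,.15),('b2',(.405,-.115),.04,.125,.15),('b1body',(.43,.06),.05,.03,.09),('b2body',(.405,-.115),.05,.03,.09),('jar',(.417,-.023),.035,.065,.09),('tin',(.63,-.117),.05,.062,.11),('tall',(.628,-.016),.05,.075,.12)]:
        p=near(W,xy,r,z0,z1)
        if len(p): print(tag,n,len(p),'mean',p.mean(0).round(4),'bbox',p[:,:2].min(0).round(3),p[:,:2].max(0).round(3),'circ',[x for x in circ(p[:,:2])])
    S=near(W,(.68,-.39),.2,.012,.14); S=S[S[:,1]<-.30]
    if len(S):
        for z0,z1 in((.012,.03),(.03,.06),(.06,.1),(.1,.14)):
            q=S[(S[:,2]>z0)&(S[:,2]<z1)]
            if len(q)>5: print(tag,'shoe',z0,len(q),cv2.minAreaRect(q[:,:2].astype(np.float32)), 'minx pt',q[q[:,0].argmin()].round(3))
    B=near(W,(.41,-.22),.09,.055,.13)
    for z0,z1 in((.055,.065),(.066,.075),(.09,.12)):
        q=B[(B[:,2]>z0)&(B[:,2]<z1)]
        if len(q)>5: print(tag,'block',z0,len(q),cv2.minAreaRect(q[:,:2].astype(np.float32)))
c,im,d=load('top0');W=cloud(c,d)
for v in range(150,212,5): print(v,[tuple((W[v,u]*1000).round().astype(int)) for u in range(105,200,12)] if not np.isnan(W[v,105:200:12]).any() else 'nan')
print(down(0).as_rotvec()); st()
E
```

```text
top0 b1 75 mean [0.4511 0.0612 0.1396] bbox [0.441 0.05 ] [0.463 0.072] circ [array([0.45172593, 0.06092735]), 0.011493803933262825]
top0 b2 74 mean [ 0.4137 -0.1135  0.1395] bbox [ 0.404 -0.124] [ 0.424 -0.103] circ [array([ 0.41402262, -0.11391599]), 0.011265861801803112]
top0 b1body 71 mean [0.4433 0.0597 0.0753] bbox [0.428 0.038] [0.474 0.084] circ [array([0.45182055, 0.06136436]), 0.024115916341543198]
top0 b2body 83 mean [ 0.4083 -0.1015  0.0695] bbox [ 0.391 -0.135] [ 0.435 -0.091] circ [array([ 0.41404235, -0.11359308]), 0.02386556565761566]
top0 jar 235 mean [ 0.4175 -0.0228  0.0754] bbox [ 0.397 -0.045] [ 0.438 -0.003] circ [array([ 0.41800997, -0.02327275]), 0.022523023188114166]
top0 tin 390 mean [ 0.6349 -0.1138  0.0729] bbox [ 0.605 -0.142] [ 0.679 -0.085] circ [array([ 0.6417141 , -0.11679348]), 0.03958812355995178]
top0 tall 420 mean [ 0.6285 -0.0139  0.092 ] bbox [ 0.601 -0.044] [0.667 0.015] circ [array([ 0.6336841 , -0.01482495]), 0.033467017114162445]
top0 shoe 0.012 413 ((0.6821296215057373, -0.4320841431617737), (0.28515151143074036, 0.20399831235408783), 44.43
[... 6887 characters left out ...]
(531), np.int64(470), np.int64(14)), (np.int64(530), np.int64(437), np.int64(15)), (np.int64(530), np.int64(405), np.int64(15)), (np.int64(529), np.int64(372), np.int64(16))]
210 [(np.int64(520), np.int64(604), np.int64(2)), (np.int64(520), np.int64(571), np.int64(2)), (np.int64(519), np.int64(538), np.int64(4)), (np.int64(519), np.int64(506), np.int64(2)), (np.int64(519), np.int64(474), np.int64(2)), (np.int64(519), np.int64(442), np.int64(-1)), (np.int64(516), np.int64(405), np.int64(13)), (np.int64(515), np.int64(372), np.int64(14))]
[2.22144147 2.22144147 0.        ]
t 0.15 grasp [ 0.197  -0.5927  0.249 ] yhead -71.62 open 0.0857 F [-0.  -0.1  0.7] q [-1.37  0.05  1.61  0.    1.48 -0.12]
```

Candidates: white jar with black cap (335,242) versus green jar (354,274). I take the white one, since the green one is excluded. Tins: rack pixel (367,162), top at 73 mm; rack pixel (330,161), top at 94 mm; two purple ones at (363,203) and (409,156). The metal one at (367,162) is the flattest. The crop confirms both choices: a dark-capped jar between the bottles and two grey tins on the rack. Crop 2 shows the strapped shoe toe-up, with its sole strip on the right of the toe.

Run:
```python
from h import *
go((.418,-.023,.22),down(np.radians(-12))); go((.418,-.023,.05),down(np.radians(-12)))
```

```text
row [ 38.94 -47.11   2.99] [-1.000e-03 -1.000e-03 -1.041e+00]
row [ 38.93 -47.09  19.99] [-1.000e-03 -1.000e-03 -1.041e+00]
```

Call:
arm_command --plan '[[[38.9, -47.1, 3, 0, 0, -1.041], [38.9, -47.1, 3, 0, 0, -1.041], [38.9, -47.1, 3, 0, 0, -1.041], [38.9, -47.1, 3, 0, 0, -1.041], [38.9, -47.1, 3, 0, 0, -1.041], [38.9, -47.1, 3, 0, 0, -1.041], [38.9, -47.1, 3, 0, 0, -1.041], [38.9, -47.1, 3, 0, 0, -1.041], [38.9, -47.1, 3, 0, 0, -1.041], [38.9, -47.1, 3, 0, 0, -1.041], [38.9, -47.1, 3, 0, 0, -1.041], [38.9, -47.1, 3, 0, 0, -1.041]]]' --gripper -1 --force 40

```text
t: 1.15
tool_pos: [0.3774, -0.1254, 0.38]
tool_rot: [2.441, 1.976, 0.001]
contact_force: [0.1, -0.4, -0.5]
opening: 0.0858
grip_force: 0.0
```

Run:
```python
from h import *
st(); go((.418,-.023,.22),down(np.radians(-12))); go((.418,-.023,.05),down(np.radians(-12)))
```

```text
t 1.15 grasp [ 0.3775 -0.1254  0.2253] yhead -12.01 open 0.0858 F [ 0.1 -0.4 -0.5] q [-0.51 -0.53  2.14  0.    1.53 -0.3 ]
row [10.86  1.84  0.53] [ 0.001  0.    -0.   ]
row [10.86  1.83 17.53] [ 0.001  0.    -0.   ]
```

Call:
arm_command --plan '[[[10.9, 1.8, 0.5, 0, 0, 0], [10.9, 1.8, 0.5, 0, 0, 0], [10.9, 1.8, 0.5, 0, 0, 0], [10.9, 1.8, 0.5, 0, 0, 0], [10.9, 1.8, 4, 0, 0, 0], [10.9, 1.8, 7.5, 0, 0, 0], [10.9, 1.8, 11, 0, 0, 0], [10.9, 1.8, 14, 0, 0, 0], [10.9, 1.8, 16, 0, 0, 0], [10.9, 1.8, 17.5, 0, 0, 0], [10.9, 1.8, 17.5, 0, 0, 0], [10.9, 1.8, 17.5, 0, 0, 0]]]'

```text
t: 2.15
tool_pos: [0.4172, -0.0248, 0.2045]
tool_rot: [-2.44, -1.976, 0.003]
contact_force: [0.2, 0.1, 0.7]
opening: 0.0855
grip_force: 0.0
```

Call:
arm_command --plan '[[[0, 0, 0, 0, 0, 0], [0, 0, 0, 0, 0, 0], [0, 0, 0, 0, 0, 0], [0, 0, 0, 0, 0, 0], [0, 0, 0, 0, 0, 0], [0, 0, 0, 0, 0, 0], [0, 0, 0, 0, 0, 0], [0, 0, 0, 0, 0, 0]]]' --gripper 1 --force 40

```text
t: 2.82
tool_pos: [0.4183, -0.0247, 0.2066]
tool_rot: [2.44, 1.977, 0.002]
contact_force: [-1.7, 0.3, 6.1]
opening: 0.044
grip_force: 40.0
```

Run:
```python
from h import *
st(); go((.418,-.023,.2),down(np.radians(-12)))
# shoe axis from the side+top clouds, y<-.3, z .03+.
P=[]
for tag in('top0','side0'):
    c,im,d=load(tag);W=cloud(c,d); S=near(W,(.70,-.40),.2,.03,.15); P.append(S[(S[:,1]<-.30)&(S[:,1]>-.5)])
    S=P[-1][:,:2]; r=cv2.minAreaRect(S.astype(np.float32)); print(tag,r)
    a=np.array([np.cos(np.radians(-13)),np.sin(np.radians(-13))]); n=np.array([-a[1],a[0]])
    s=S@a; l=S@n
    for k in np.arange(s.min(),s.max(),.02):
        m=(s>=k)&(s<k+.02); print(round(k,3),m.sum(),np.percentile(l[m],2).round(4),np.percentile(l[m],98).round(4))
```

```text
t 2.82 grasp [ 0.4186 -0.0248  0.0519] yhead -11.96 open 0.044 F [-1.7  0.3  6.1] q [-0.24 -0.25  2.24 -0.    1.14 -0.03]
row [  0.15  -0.04 -14.81] [0.002 0.    0.001]
top0 ((0.7218217849731445, -0.4002203941345215), (0.07565174996852875, 0.23263725638389587), 75.35993194580078)
0.677 197 -0.2539 -0.2009
0.697 221 -0.2585 -0.1946
0.717 204 -0.2601 -0.1948
0.737 210 -0.2591 -0.1942
0.757 235 -0.259 -0.1938
0.777 209 -0.2607 -0.1924
0.797 211 -0.26 -0.1927
0.817 204 -0.2597 -0.1924
0.837 254 -0.2608 -0.1926
0.857 242 -0.2634 -0.1926
0.877 248 -0.2636 -0.1931
0.897 124 -0.2536 -0.1978
side0 ((0.7203837037086487, -0.4049729108810425), (0.07641839236021042, 0.23553499579429626), 78.71971893310547)
0.675 324 -0.2572 -0.2076
0.695 360 -0.2642 -0.2017
0.715 373 -0.2652 -0.2017
0.735 374 -0.2653 -0.203
0.755 415 -0.266 -0.2026
0.775 392 -0.2678 -0.2006
0.795 373 -0.2678 -0.203
0.815 372 -0.2678 -0.2034
0.835 472 -0.2678 -0.2001
0.855 465 -0.2674 -0.1957
0.875 440 -0.2673 -0.1963
0.895 260 -0.2635 -0.206
```

Call:
arm_command --plan '[[[0, 0, -2, 0, 0, 0], [0, 0, -6, 0, 0, 0], [0, 0, -10, 0, 0, 0], [0, 0, -14, 0, 0, 0], [0, 0, -17.5, 0, 0, 0], [0, 0, -17.5, 0, 0, 0]]]'

```text
t: 3.32
tool_pos: [0.4191, -0.0248, 0.3892]
tool_rot: [2.431, 1.97, 0.015]
contact_force: [0.6, -0.3, 1.3]
opening: 0.0442
grip_force: 41.4
```

Run:
```python
from h import *
st(); go((.55,-.363,.2),down(np.radians(-103)))
```

```text
t 3.32 grasp [ 0.4214 -0.0253  0.2345] yhead -11.96 open 0.0442 F [ 0.6 -0.3  1.3] q [-0.24 -0.47  2.09  0.    1.51 -0.03]
row [-30.37  19.76   3.77] [ 0.012 -0.012  1.589]
```

Call:
arm_command --plan '[[[-30.3, 19.8, 2, 0, 0, 1.588], [-30.3, 19.8, 2, 0, 0, 1.588], [-30.3, 19.8, 2, 0, 0, 1.588], [-30.3, 19.8, 2, 0, 0, 1.588], [-30.3, 19.8, 2, 0, 0, 1.588], [-30.3, 19.8, 2, 0, 0, 1.588], [-30.3, 19.8, 2, 0, 0, 1.588], [-30.3, 19.8, 2, 0, 0, 1.588], [-30.3, 19.8, 2, 0, 0, 1.588], [-30.3, 19.8, 2, 0, 0, 1.588], [-30.3, 19.8, 2, 0, 0, 1.588], [-30.3, 19.8, 2, 0, 0, 1.588]]]'

```text
t: 4.32
tool_pos: [0.5484, -0.3627, 0.3583]
tool_rot: [-3.132, 0.228, 0.003]
contact_force: [-0.2, -0.3, -1.4]
opening: 0.0442
grip_force: 41.7
```

Call:
arm_command --plan '[[[0, 0, 0, 0, 0, 0.06], [0, 0, 0, 0, 0, 0.06], [0, 0, 0, 0, 0, 0.06], [0, 0, 0, 0, 0, 0.06]]]'

```text
t: 4.65
tool_pos: [0.5484, -0.3618, 0.3595]
tool_rot: [-3.126, 0.308, 0.001]
contact_force: [-0.2, 0.0, -2.1]
opening: 0.0438
grip_force: 41.6
```

Run:
```python
from h import *
st(); c,im,d=snap('wrist','w1'); W=cloud(c,d)
a=np.array([np.cos(np.radians(-13)),np.sin(np.radians(-13))]); n=np.array([-a[1],a[0]])
S=W[(W[...,2]>.006)&(W[...,2]<.12)]; s=S[:,:2]@a; l=S[:,:2]@n
m=(s>.655)&(abs(l+.23)<.06); S,s,l=S[m],s[m],l[m]
print(len(s)); 
for z0,z1 in((.006,.015),(.015,.03),(.03,.06),(.06,.1)):
    q=(S[:,2]>z0)&(S[:,2]<z1); print(z0,q.sum(),np.sort(s[q])[:6].round(4),l[q][np.argsort(s[q])[:6]].round(3))
for k in np.arange(.665,.85,.02):
    q=(s>=k)&(s<k+.02)
    if q.sum()>5: print(round(k,3),q.sum(),np.percentile(l[q],[1,99]).round(4))
go((.55,-.363,.055),down(np.radians(-103)))
```

```text
t 4.65 grasp [ 0.5483 -0.3617  0.2048] yhead -101.27 open 0.0438 F [-0.2  0.  -2.1] q [-0.7   0.16  1.58 -0.    1.41  1.07]
10331
0.006 0 [] []
0.015 257 [0.6727 0.6727 0.6727 0.6729 0.6729 0.6729] [-0.224 -0.226 -0.225 -0.228 -0.227 -0.231]
0.03 53 [0.6763 0.6763 0.6764 0.6765 0.6766 0.6766] [-0.229 -0.228 -0.23  -0.236 -0.232 -0.231]
0.06 10021 [0.6775 0.6775 0.6776 0.6776 0.6776 0.6778] [-0.226 -0.227 -0.229 -0.228 -0.23  -0.231]
0.665 414 [-0.2582 -0.2037]
0.685 1818 [-0.2671 -0.1936]
0.705 2354 [-0.2661 -0.1908]
0.725 2572 [-0.2652 -0.1973]
0.745 2941 [-0.2653 -0.1971]
0.765 232 [-0.267  -0.1958]
row [ 0.18  0.09 15.  ] [-0.     0.001  0.03 ]
```

View pics/w1.png

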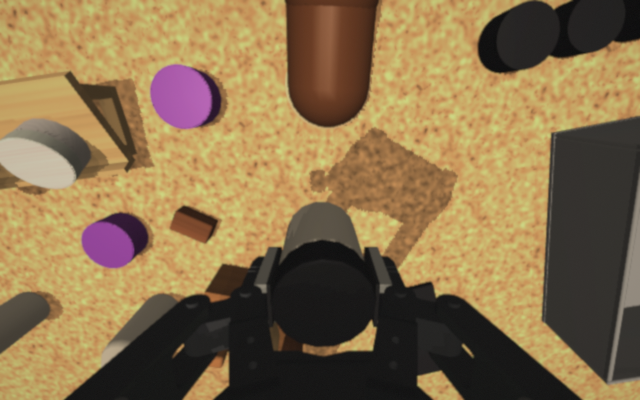

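Call:
arm_command --plan '[[[0.2, 0.1, 4, 0, 0, 0.03], [0.2, 0.1, 8, 0, 0, 0.03], [0.2, 0.1, 12, 0, 0, 0.03], [0.2, 0.1, 13.5, 0, 0, 0.03], [0.2, 0.1, 14.5, 0, 0, 0.03], [0.2, 0.1, 15, 0, 0, 0.03], [0.2, 0.1, 15.1, 0, 0, 0.03], [0.2, 0.1, 15.1, 0, 0, 0.03]]]'

```text
t: 5.37
tool_pos: [0.5512, -0.3641, 0.2116]
tool_rot: [3.119, -0.357, 0.005]
contact_force: [-0.5, -0.1, -1.3]
opening: 0.044
grip_force: 41.6
```

Run:
```python
from h import *
st()
```

```text
t 5.37 grasp [ 0.5516 -0.3645  0.0569] yhead -103.06 open 0.044 F [-0.5 -0.1 -1.3] q [-0.7   0.31  1.66 -0.    1.17  1.1 ]
```

Call:
arm_command --plan '[[[0, 0, 0.15, 0, 0, 0], [0, 0, 0.3, 0, 0, 0], [0, 0, 0.4, 0, 0, 0], [0, 0, 0.5, 0, 0, 0], [0, 0, 0.5, 0, 0, 0]]]'

```text
t: 5.78
tool_pos: [0.551, -0.3638, 0.2067]
tool_rot: [3.12, -0.357, 0.003]
contact_force: [-0.7, 2.2, 5.7]
opening: 0.0441
grip_force: 41.8
```

Run:
```python
from h import *
st()
```

```text
t 5.78 grasp [ 0.5513 -0.3641  0.052 ] yhead -103.07 open 0.0441 F [-0.7  2.2  5.7] q [-0.7   0.32  1.66  0.    1.16  1.1 ]
```

Call:
arm_command --plan '[[[0, 0, 0, 0, 0, 0], [0, 0, 0, 0, 0, 0], [0, 0, 0, 0, 0, 0], [0, 0, 0, 0, 0, 0], [0, 0, -1.5, 0, 0, 0], [0, 0, -4, 0, 0, 0], [0, 0, -8, 0, 0, 0], [0, 0, -12, 0, 0, 0], [0, 0, -16, 0, 0, 0]]]' --gripper -1

```text
t: 6.53
tool_pos: [0.5499, -0.3631, 0.3667]
tool_rot: [-3.121, 0.358, 0.0]
contact_force: [0.7, -0.5, 0.2]
opening: 0.0853
grip_force: 0.0
```

```bash
cat > tin.py <<'E'
from h import *
def fit(tag,xy=(.632,-.117)):
    c,im,d=load(tag);W=cloud(c,d); p=near(W,xy,.04,.055,.095)
    ax=np.array([-np.sin(np.radians(28)),0,np.cos(np.radians(28))])
    h=p@ax; t=np.percentile(h,85); q=p[abs(h-t)<.006]
    for _ in range(3):
        m=q.mean(0); n=np.linalg.svd(q-m)[2][2]; n*=np.sign(n[2]); q=q[abs((q-m)@n)<.003]
    e1=np.cross([0,1,0],n); e1/=np.linalg.norm(e1); e2=np.cross(n,e1)
    cc,r=circ(np.c_[(q-m)@e1,(q-m)@e2]); C=m+cc[0]*e1+cc[1]*e2
    print(tag,len(q),'n',n.round(3),'tilt',np.degrees(np.arccos(n[2])).round(1),'C',C.round(4),'r',round(r,4)); return C,n
E
python3 - <<'E'
from tin import *
fit('top0'); fit('side0'); st()
# wrist row for a look at the jar
c,im,d=snap('wrist','w2'); W=cloud(c,d); p=near(W,(.55,-.364),.04,.065,.09); print('jar',circ(p[:,:2]),p[:,2].mean())
E
```

```text
top0 328 n [-0.464  0.018  0.886] tilt 27.7 C [ 0.629  -0.1139  0.0724] r 0.0297
side0 331 n [-0.462  0.031  0.886] tilt 27.6 C [ 0.6285 -0.1132  0.0745] r 0.0304
t 6.53 grasp [ 0.5499 -0.3631  0.212 ] yhead -103.07 open 0.0853 F [ 0.7 -0.5  0.2] q [-0.7   0.16  1.57  0.    1.42  1.1 ]
jar (array([ 0.55236059, -0.36334404]), 0.022440414875745773) 0.07531268987065382
```

```bash
cat >> tin.py <<'E'
C=np.array([.6287,-.1136,.0735]); n=np.array([-.467,.024,.884]); n/=np.linalg.norm(n)
y=np.array([-.051,-.9987,0]); z=-n; RT=R.from_matrix(np.c_[np.cross(y,z),y,z])
E
python3 - <<'E'
from tin import *
go(C+n*.08,RT); go(C-n*.010,RT)
E
```

```text
row [ -9.1  -24.31   9.42] [ 0.051  0.471 -0.171]
row [ -5.08 -25.11  17.43] [ 0.051  0.471 -0.171]
```

Call:
arm_command --plan '[[[-9.1, -24.3, 3, 0.051, 0.471, -0.171], [-9.1, -24.3, 3, 0.051, 0.471, -0.171], [-9.1, -24.3, 3, 0.051, 0.471, -0.171], [-9.1, -24.3, 3, 0.051, 0.471, -0.171], [-9.1, -24.3, 9.4, 0.051, 0.471, -0.171], [-9.1, -24.3, 9.4, 0.051, 0.471, -0.171], [-9.1, -24.3, 9.4, 0.051, 0.471, -0.171], [-9.1, -24.3, 9.4, 0.051, 0.471, -0.171], [-9.1, -24.3, 9.4, 0.051, 0.471, -0.171], [-9.1, -24.3, 9.4, 0.051, 0.471, -0.171], [-9.1, -24.3, 9.4, 0.051, 0.471, -0.171], [-9.1, -24.3, 9.4, 0.051, 0.471, -0.171]]]'

```text
t: 7.58
tool_pos: [0.5175, -0.1074, 0.2722]
tool_rot: [3.047, -0.084, 0.74]
contact_force: [-0.3, 0.1, 0.4]
opening: 0.0857
grip_force: 0.0
```

Run:
```python
from tin import *
st(); snap('wrist','w3'); fit('w3'); go(C-n*.010,RT)
```

```text
t 7.58 grasp [ 0.5884 -0.11    0.1348] yhead -93.04 open 0.0857 F [-0.3  0.1  0.4] q [-0.38 -0.16  2.07  0.22  0.79  1.13]
w3 4853 n [-0.466  0.035  0.884] tilt 27.8 C [ 0.627  -0.1142  0.0725] r 0.03
row [0.67 0.11 8.27] [-0.007  0.011 -0.006]
```

Call:
arm_command --plan '[[[0.55, 0.15, 0, 0, 0.01, 0], [0.55, 0.15, 2, 0, 0.01, 0], [0.55, 0.15, 4, 0, 0.01, 0], [0.55, 0.15, 6, 0, 0.01, 0], [0.55, 0.15, 7.2, 0, 0.01, 0], [0.55, 0.15, 8, 0, 0.01, 0], [0.55, 0.15, 8.3, 0, 0.01, 0], [0.55, 0.15, 8.3, 0, 0.01, 0]]]'

```text
t: 8.3
tool_pos: [0.5595, -0.1095, 0.1985]
tool_rot: [3.046, -0.083, 0.75]
contact_force: [0.1, 0.4, 0.2]
opening: 0.0855
grip_force: 0.0
```

Run:
```python
from tin import *
st(); go(C-n*.010,RT)
```

```text
t 8.3 grasp [ 0.6312 -0.1119  0.0615] yhead -92.98 open 0.0855 F [0.1 0.4 0.2] q [-0.35  0.05  2.01  0.25  0.63  1.11]
row [ 0.29  0.06 -0.18] [-0.008  0.004 -0.005]
```

Call:
arm_command --plan '[[[0.1, 0.2, -0.1, 0, 0, 0], [0.1, 0.2, -0.1, 0, 0, 0], [0.1, 0.2, -0.1, 0, 0, 0], [0.1, 0.2, -0.1, 0, 0, 0], [0.1, 0.2, -0.1, 0, 0, 0], [0.1, 0.2, -0.1, 0, 0, 0], [0.1, 0.2, -0.1, 0, 0, 0]]]' --gripper 1 --force 40

```text
t: 8.88
tool_pos: [0.5598, -0.1115, 0.2019]
tool_rot: [3.044, -0.082, 0.754]
contact_force: [-4.2, 0.4, 5.7]
opening: 0.0565
grip_force: 41.6
```

Run:
```python
from tin import *
st();
```

```text
t 8.88 grasp [ 0.632  -0.1141  0.0651] yhead -92.96 open 0.0565 F [-4.2  0.4  5.7] q [-0.35  0.05  2.    0.25  0.64  1.1 ]
```

Call:
arm_command --plan '[[[0, 0, -0.7, 0, 0, 0], [0, 0, -2, 0, 0, 0], [0, 0, -4, 0, 0, 0], [0, 0, -6, 0, 0, 0], [0, 0, -9, 0, 0, 0], [0, 0, -10, 0, 0, 0], [0, 0, -10, 0, 0, 0]]]'

```text
t: 9.47
tool_pos: [0.5133, -0.1098, 0.2923]
tool_rot: [3.041, -0.082, 0.76]
contact_force: [0.3, 0.2, -1.4]
opening: 0.0563
grip_force: 43.3
```

Run:
```python
from tin import *
o,Rm=st(); c,im,d=snap('wrist','w4'); cv2.imwrite('pics/w4c.png',cv2.resize(im[150:400,180:460],None,fx=2,fy=2))
W=cloud(c,d); G=o['tool_pos']+Rm.apply([0,0,tcp_to_grasp]); T=Rm.inv().apply((W-G).reshape(-1,3)).reshape(W.shape)
m=(abs(T[...,0])<.045)&(abs(T[...,1])<.026)&(abs(T[...,2])<.025); q=T[m]; print(len(q),q.mean(0),q.min(0),q.max(0)); 
zt=np.median(q[:,2]); q=q[abs(q[:,2]-zt)<.004]; print('top in tool frame',zt,q[:,0].min(),q[:,0].max(),np.linalg.svd(q-q.mean(0))[2][2])
mid=(.4326,-.0264)
go((*mid,.12),down(np.radians(-102))); go((*mid,.03),down(np.radians(-102)))
```

```text
t 9.47 grasp [ 0.586  -0.1126  0.1558] yhead -92.98 open 0.0563 F [ 0.3  0.2 -1.4] q [-0.39 -0.2   2.07  0.22  0.82  1.13]
12031 [ 0.00525696  0.00033736 -0.00640019] [-0.03099402 -0.02599438 -0.01115656] [0.02924827 0.02599685 0.02401344]
top in tool frame -0.008703340679952131 -0.030994023477570524 0.029118928017914096 [ 0.0039426  -0.01595066 -0.99986501]
row [-8.25 -7.89 -2.53] [-0.046 -0.485  0.152]
row [-12.46  -7.81   5.43] [-0.046 -0.485  0.152]
```

View pics/w4c.png

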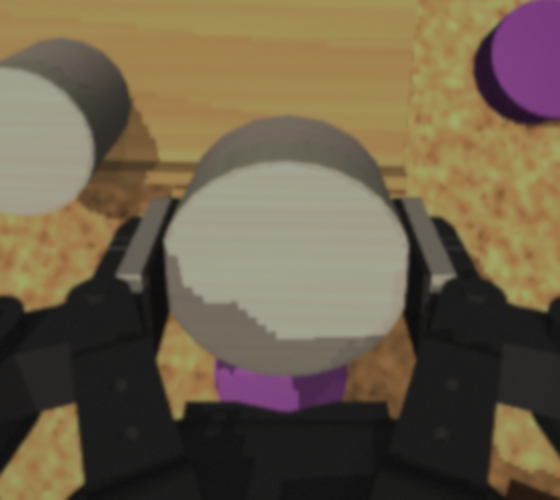

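Run:
```python
from tin import *
go((.4336,-.0266,.17),down(np.radians(-102)))
```

```text
row [-5.82 -7.92 -6.9 ] [-0.046 -0.485  0.152]
```

Call:
arm_command --plan '[[[-5.8, -7.9, -6.9, -0.046, -0.485, 0.152], [-5.8, -7.9, -6.9, -0.046, -0.485, 0.152], [-5.8, -7.9, -6.9, -0.046, -0.485, 0.152], [-5.8, -7.9, -6.9, -0.046, -0.485, 0.152], [-5.8, -7.9, -6.9, -0.046, -0.485, 0.152], [-5.8, -7.9, -6.9, -0.046, -0.485, 0.152], [-5.8, -7.9, -6.9, -0.046, -0.485, 0.152], [-5.8, -7.9, -6.9, -0.046, -0.485, 0.152], [-5.8, -7.9, -6.9, -0.046, -0.485, 0.152]]]'

```text
t: 10.27
tool_pos: [0.434, -0.0272, 0.3227]
tool_rot: [-3.123, 0.328, 0.007]
contact_force: [0.6, 0.7, -1.7]
opening: 0.0563
grip_force: 43.4
```

Run:
```python
from tin import *
st(); go((.4336,-.0266,.0235),down(np.radians(-102)))
snap('top','top1');snap('side','side1')
for tag in('top1','side1'):
    c,im,d=load(tag); W=cloud(c,d)
    for xy in((.4515,.061),(.4138,-.114)):
        p=near(W,xy,.03,.125,.143)
        if len(p): print(tag,len(p),circ(p[:,:2]))
```

```text
t 10.27 grasp [ 0.4333 -0.0269  0.168 ] yhead -101.99 open 0.0563 F [ 0.6  0.7 -1.7] q [-0.23 -0.37  2.12  0.    1.39  1.55]
row [ 1.000e-02 -3.000e-02  1.445e+01] [-0.001  0.004  0.   ]
top1 67 (array([0.45174563, 0.06097197]), 0.01147676631808281)
side1 77 (array([ 0.41434923, -0.11354695]), 0.012219167314469814)
```

Call:
arm_command --plan '[[[0, 0, 3, 0, 0, 0], [0, 0, 6, 0, 0, 0], [0, 0, 9, 0, 0, 0], [0, 0, 11, 0, 0, 0], [0, 0, 12.5, 0, 0, 0], [0, 0, 13.5, 0, 0, 0], [0, 0, 14, 0, 0, 0], [0, 0, 14.2, 0, 0, 0], [0, 0, 14.3, 0, 0, 0], [0, 0, 14.3, 0, 0, 0]]]'

```text
t: 11.2
tool_pos: [0.4339, -0.0266, 0.1815]
tool_rot: [-3.123, 0.327, 0.003]
contact_force: [-0.3, 0.3, -1.1]
opening: 0.0561
grip_force: 43.4
```

Run:
```python
from tin import *
st(); go((.4336,-.0266,.0235),down(np.radians(-102)))
```

```text
t 11.2 grasp [ 0.4337 -0.0264  0.0268] yhead -101.96 open 0.0561 F [-0.3  0.3 -1.1] q [-0.23 -0.15  2.21  0.    1.08  1.55]
row [-0.03  0.    0.33] [-0.001  0.002  0.001]
```

Call:
arm_command --plan '[[[0, 0, 0.15, 0, 0, 0], [0, 0, 0.25, 0, 0, 0], [0, 0, 0.35, 0, 0, 0], [0, 0, 0.4, 0, 0, 0], [0, 0, 0.4, 0, 0, 0]]]'

```text
t: 11.62
tool_pos: [0.4343, -0.0267, 0.1789]
tool_rot: [-3.123, 0.327, 0.005]
contact_force: [-6.7, 0.4, 14.7]
opening: 0.0559
grip_force: 44.9
```

Run:
```python
from tin import *
st()
```

```text
t 11.62 grasp [ 0.4339 -0.0265  0.0242] yhead -101.94 open 0.0559 F [-6.7  0.4 14.7] q [-0.23 -0.14  2.21  0.    1.08  1.55]
```

Call:
arm_command --plan '[[[0, 0, -0.1, 0, 0, 0], [0, 0, -0.1, 0, 0, 0], [0, 0, -0.1, 0, 0, 0], [0, 0, -0.1, 0, 0, 0], [0, 0, -0.1, 0, 0, 0]]]' --gripper -0.65

```text
t: 12.03
tool_pos: [0.4333, -0.0265, 0.1775]
tool_rot: [-3.123, 0.327, 0.006]
contact_force: [0.4, -0.1, 0.3]
opening: 0.0705
grip_force: 0.0
```

Call:
arm_command --plan '[[[0, 0, -1, 0, 0, 0], [0, 0, -3, 0, 0, 0], [0, 0, -6, 0, 0, 0], [0, 0, -9, 0, 0, 0], [0, 0, -12, 0, 0, 0], [0, 0, -15, 0, 0, 0], [0, 0, -18, 0, 0, 0], [0, 0, -18, 0, 0, 0]]]'

```text
t: 12.7
tool_pos: [0.4353, -0.027, 0.3655]
tool_rot: [3.124, -0.327, 0.014]
contact_force: [0.9, 0.3, 1.5]
opening: 0.0709
grip_force: 0.0
```

Run:
```python
from tin import *
st(); c,im,d=snap('wrist','w5'); W=cloud(c,d); p=near(W,(.433,-.027),.04,.026,.04); print('tin',circ(p[:,:2]),p[:,2].mean())
# spacer: yhead along spacer x (perp to y heading 65.5)
for h in(-24.5,155.5): go((.4238,-.2269,.19),down(np.radians(h)))
```

```text
t 12.7 grasp [ 0.4367 -0.0272  0.2108] yhead -101.95 open 0.0709 F [0.9 0.3 1.5] q [-0.23 -0.4   2.08  0.    1.46  1.55]
tin (array([ 0.43254364, -0.02682832]), 0.029749833047389984) 0.032564891985626024
row [ 3.06 19.79  1.77] [ 0.003 -0.004 -1.352]
row [ 3.06 19.79  1.77] [-0.005 -0.003  1.79 ]
```

```bash
cat >> h.py <<'E'
def ins(heading,flip=1,tilt=35):
    """tool rotation for insertion: xr heading (deg); tool y = flip*(cos xr + sin z)"""
    h,t=np.radians([heading,tilt]); xr=np.array([np.cos(h),np.sin(h),0]); k=np.array([0,0,1.])
    z=-np.cos(t)*k+np.sin(t)*xr; y=flip*(np.cos(t)*xr+np.sin(t)*k); return R.from_matrix(np.c_[np.cross(y,z),y,z])
E
python3 - <<'E'
from h import *
a=-ins(75).as_matrix()[:,2]; print(a); go(np.array([.553,.37,.24])+a*.15,ins(75,-1))
E
```

```text
[-0.14845251 -0.55403229  0.81915204]
row [  2.48 -23.84 -12.69] [0.61  0.012 0.053]
```

Call:
arm_command --plan '[[[2.5, -23.8, -12.7, 0.61, 0, 0.05], [2.5, -23.8, -12.7, 0.61, 0, 0.05], [2.5, -23.8, -12.7, 0.61, 0, 0.05], [2.5, -23.8, -12.7, 0.61, 0, 0.05], [2.5, -23.8, -12.7, 0.61, 0, 0.05], [2.5, -23.8, -12.7, 0.61, 0, 0.05], [2.5, -23.8, -12.7, 0.61, 0, 0.05], [2.5, -23.8, -12.7, 0.61, 0, 0.05], [2.5, -23.8, -12.7, 0.61, 0, 0.05], [2.5, -23.8, -12.7, 0.61, 0, 0.05], [2.5, -23.8, -12.7, 0.61, 0, 0.05], [2.5, -23.8, -12.7, 0.61, 0, 0.05]]]' --gripper -1

```text
t: 13.75
tool_pos: [0.508, 0.1997, 0.4833]
tool_rot: [-2.512, 0.333, -0.076]
contact_force: [0.0, -0.5, -1.1]
opening: 0.0854
grip_force: 0.0
```

Run:
```python
from h import *
st(); c,im,d=snap('wrist','w6')
```

```text
t 13.75 grasp [0.528  0.286  0.3565] yhead -105.55 open 0.0854 F [ 0.  -0.5 -1.1] q [ 0.13 -0.25  1.79  0.58  1.39  1.92]
```

View pics/w6.png

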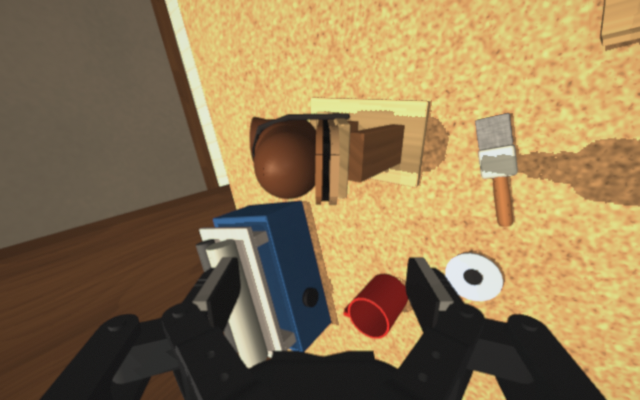

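Run:
```python
from h import *
c,im,d=load('w6'); cr=im[105:215,290:370]
cv2.imwrite('pics/w6c.png',cv2.resize(np.clip(cr.astype(float)*1.5,0,255).astype(np.uint8),None,fx=5,fy=5,interpolation=cv2.INTER_NEAREST))
W=cloud(c,d)
g=cv2.cvtColor(im,cv2.COLOR_BGR2GRAY)
for v in range(120,206,8): print(v,g[v,312:350].tolist())
for v in range(130,200,10): print(v,[tuple((W[v,u]*1000).round().astype(int).tolist()) for u in (316,320,324,326,328,332,338,344)])
```

```text
120 [131, 132, 131, 127, 118, 116, 91, 61, 50, 46, 37, 25, 19, 20, 22, 37, 57, 61, 60, 61, 64, 86, 122, 135, 124, 105, 92, 89, 88, 88, 88, 88, 86, 85, 87, 96, 101, 109]
128 [34, 45, 79, 110, 105, 84, 71, 70, 70, 66, 50, 29, 18, 16, 15, 17, 29, 61, 88, 92, 90, 87, 86, 89, 89, 92, 104, 119, 125, 126, 128, 134, 138, 140, 140, 141, 139, 119]
136 [31, 31, 32, 51, 81, 91, 93, 92, 92, 86, 59, 33, 20, 20, 19, 17, 22, 46, 83, 110, 120, 121, 121, 121, 121, 121, 123, 129, 132, 133, 133, 132, 131, 130, 128, 125, 117, 101]
144 [34, 32, 36, 61, 92, 103, 104, 103, 104, 97, 68, 39, 27, 25, 24, 25, 24, 33, 72, 111, 124, 132, 137, 137, 137, 137, 135, 131, 129, 129, 130, 130, 132, 132, 133, 130, 117, 97]
152 [38, 38, 42, 68, 99, 110, 111, 111, 111, 103, 72, 36, 21, 21, 21, 22, 23, 37, 81, 129, 144, 146, 146, 146, 147, 148, 147, 141, 137, 136, 137, 137, 137, 135, 133, 126, 109, 88]
160 [40, 40, 52, 82, 110, 119, 120, 120, 120, 110, 72, 34, 20, 20, 19, 20, 30, 64, 108, 145, 157, 158, 158, 159, 158, 158, 156, 147, 137, 134, 135, 137, 137, 137, 136, 127, 106, 92]
168 [41, 40, 51, 82, 110, 119, 120, 120, 11
[... 1154 characters left out ...]
[(587, 362, 239), (586, 361, 235), (585, 359, 231), (585, 357, 231), (585, 356, 229), (584, 351, 230), (583, 347, 226), (580, 368, 182)]
160 [(578, 361, 244), (578, 357, 243), (574, 389, 194), (574, 386, 194), (573, 384, 193), (575, 349, 236), (574, 344, 233), (569, 371, 182)]
170 [(569, 363, 244), (569, 360, 243), (563, 391, 195), (563, 389, 194), (562, 387, 192), (566, 351, 236), (565, 347, 232), (558, 374, 181)]
180 [(560, 365, 245), (559, 363, 242), (554, 383, 210), (554, 381, 209), (553, 379, 208), (557, 354, 236), (556, 349, 233), (547, 377, 181)]
190 [(550, 370, 243), (550, 366, 242), (547, 370, 230), (547, 368, 230), (546, 367, 228), (547, 357, 236), (537, 386, 184), (535, 379, 181)]
```

View pics/w6c.png

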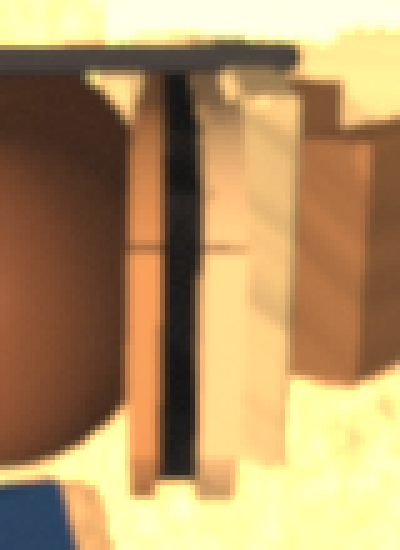

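Run:
```python
from h import *
c,im,d=load('w6'); W=cloud(c,d)
for v in range(116,204,2): print(v,[int(x*1000) for x in d[v,316:336]], (W[v,325]*1000).round().astype(int).tolist())
```

```text
116 [375, 373, 374, 374, 373, 374, 373, 374, 372, 375, 373, 374, 374, 374, 375, 373, 374, 373, 374, 373] [626, 415, 135]
118 [376, 376, 376, 375, 374, 376, 375, 374, 376, 374, 374, 377, 377, 375, 374, 376, 375, 374, 374, 375] [623, 415, 136]
120 [528, 501, 418, 418, 420, 419, 430, 430, 432, 432, 432, 433, 422, 421, 422, 423, 423, 421, 388, 363] [625, 449, 88]
122 [529, 502, 390, 390, 390, 391, 403, 402, 403, 401, 402, 403, 392, 392, 393, 394, 394, 394, 386, 357] [620, 431, 115]
124 [531, 502, 366, 366, 366, 367, 376, 376, 377, 375, 378, 377, 378, 371, 369, 368, 369, 369, 369, 357] [616, 416, 138]
126 [531, 294, 293, 294, 291, 293, 294, 354, 355, 354, 355, 354, 356, 347, 294, 294, 294, 295, 296, 295] [612, 404, 156]
128 [285, 287, 286, 286, 287, 287, 334, 335, 335, 335, 335, 336, 336, 327, 288, 287, 287, 286, 289, 288] [608, 393, 173]
130 [282, 283, 282, 282, 282, 283, 318, 318, 317, 317, 316, 317, 318, 319, 288, 283, 283, 283, 284, 284] [605, 382, 189]
132 [281, 279, 279, 280, 280, 280, 311, 312, 312, 311, 311, 311, 312, 312, 287, 281, 281, 280, 280, 280] [603, 379, 195]
134 [278, 27
[... 3627 characters left out ...]
, 277, 277, 276, 277] [545, 369, 231]
194 [279, 278, 277, 278, 278, 288, 288, 289, 290, 288, 288, 288, 288, 289, 279, 278, 276, 278, 278, 278] [543, 369, 231]
196 [279, 279, 279, 279, 278, 289, 289, 289, 289, 289, 289, 289, 290, 287, 278, 278, 279, 278, 279, 278] [541, 370, 231]
198 [288, 288, 288, 287, 289, 290, 290, 290, 290, 290, 291, 289, 289, 287, 287, 289, 287, 288, 287, 288] [539, 371, 231]
200 [291, 292, 291, 291, 291, 291, 289, 290, 290, 290, 291, 291, 291, 290, 291, 291, 290, 291, 292, 291] [537, 371, 231]
202 [296, 297, 296, 296, 296, 595, 592, 588, 589, 587, 586, 586, 322, 294, 294, 294, 296, 295, 296, 295] [479, 551, 2]<stdin>:3: RuntimeWarning: invalid value encountered in cast
```

```bash
cat > gap.py <<'E'
from h import *
c,im,d=load('w6'); W=cloud(c,d)
U=W[162:187,318:321].reshape(-1,3); S=W[162:187,331:335].reshape(-1,3)
def line(P):
    P=P[~np.isnan(P).any(1)]; m=P.mean(0); return m,np.linalg.svd(P-m)[2][0]
def hd(P):
    P=P[~np.isnan(P).any(1)]; k=np.polyfit(P[:,0],P[:,1],1)[0]; return np.degrees(np.arctan(k))
if __name__=='__main__':
    print('head',[hd(W[162:187,u]) for u in (318,319,320,331,332,333,334)])
    H=90+np.mean([hd(W[162:187,u]) for u in (318,319,320,331,332,333,334)]); print('xr heading',H)
    M=ins(H).as_matrix(); x,t,zi=M.T; a=-zi  # x along yr-ish, t thickness, a outward
    for nm,P in(('U',U),('S',S)):
        P=P[~np.isnan(P).any(1)]; print(nm,'a',(P@a).mean().round(4),(P@a).std().round(4),'t',(P@t).min().round(4),(P@t).max().round(4))
    am=np.nanmean(np.r_[U@a,S@a])
    def onm(u,v):
        o,r=ray(c,u,v); return o+r*(am-o@a)/(r@a)
    L=np.array([onm(321.6,v) for v in(164,174,184)]); Rr=np.array([onm(329.2,v) for v in(164,174,184)])
    print('edges t',L@t,Rr@t); print('ends w', [onm(325,v)@x for v in(158.8,187.5)], 'filler ends', W[158,325]@x, W[188,325]@x,W[189,326]@x)
    tm=(L@t).mean()/2+(Rr@t).mean()/2
    for v in (162,170,178): 
        print('floor', W[v,325], W[v,325]@a-am)
    print('tm',tm,'am',am,'w mid',np.mean([onm(325,v)@x for v in(158.8,187.5)]))
    wm=np.mean([onm(325,v)@x for v in(158.8,187.5)]); print('mouth',wm*x+tm*t+am*a)
E
python3 gap.py
```

```text
head [np.float64(-16.299448926977863), np.float64(-16.59076050158069), np.float64(-16.844420915397055), np.float64(-15.996086884776972), np.float64(-15.757164038758466), np.float64(-14.95432681195881), np.float64(-16.32915951462728)]
xr heading 73.88980462941755
U a -0.0907 0.0007 t 0.5516 0.5536
S a -0.0908 0.0007 t 0.5383 0.5416
edges t [0.55023548 0.55017696 0.55011702] [0.54322651 0.54308224 0.54293427]
ends w [np.float64(-0.4567681222204662), np.float64(-0.42920297522093753)] filler ends -0.4552718697609658 nan -0.4244189102556016
floor [0.57159424 0.38757298 0.19451011] -0.05446610245622083
floor [0.56281439 0.39006797 0.19440301] -0.05453131336262948
floor [0.55522737 0.38517932 0.20419871] -0.04260569404312989
tm 0.5466287467336315 am -0.09074788202747755 w mid -0.44298554872070184
mouth [0.56428308 0.35727264 0.23919706]
```

Run:
```python
from gap import *
x,t,zi=ins(74).as_matrix().T; a=-zi
print('far wall w',[ (round(float(np.nanmean(W[v,323:327]@x)),4), round(float(np.nanmean(W[v,323:327]@a)),4)) for v in range(174,196,2)])
print('near w',[ (v,round(float(np.nanmean(W[v,323:327]@x)),4), round(float(np.nanmean(W[v,323:327]@a)),4)) for v in range(142,164)])
print('sole inner wall t', [(W[v,329]@t).round(4) for v in range(162,184,3)],[(W[v,329]@a).round(4) for v in range(162,184,3)])
print('ridge points', [[(W[v,u]@t).round(4),(W[v,u]@a).round(4)] for v in (166,) for u in range(316,337)])
st();
```

```text
far wall w [(-0.4287, -0.1455), (-0.4274, -0.1416), (-0.4275, -0.1331), (-0.4272, -0.1261), (-0.4274, -0.1182), (-0.4273, -0.111), (-0.4273, -0.1043), (-0.4265, -0.1003), (-0.4242, -0.1008), (-0.4222, -0.1005), (-0.4201, -0.1008)]
near w [(142, -0.4703, -0.108), (143, -0.4703, -0.1019), (144, -0.4696, -0.1), (145, -0.4687, -0.1), (146, -0.4677, -0.1006), (147, -0.4668, -0.1004), (148, -0.466, -0.0998), (149, -0.4649, -0.1002), (150, -0.464, -0.1001), (151, -0.463, -0.1007), (152, -0.4621, -0.1002), (153, -0.4611, -0.1003), (154, -0.4603, -0.0996), (155, -0.4591, -0.1009), (156, -0.4583, -0.1004), (157, -0.4574, -0.1), (158, -0.4563, -0.1006), (159, -0.4554, -0.1005), (160, -0.4448, -0.145), (161, -0.4436, -0.1454), (162, -0.4426, -0.1448), (163, -0.4413, -0.1456)]
sole inner wall t [np.float64(0.5417), np.float64(0.5418), np.float64(0.5418), np.float64(0.5418), np.float64(0.5419), np.float64(0.5419), np.float64(0.5419), np.float64(0.5419)] [np.float64(-0.1297), np.float64(-0.1267), np.float64(-0.1251), np.float64(-0.1218), np.float64(-0.1181), np.float64(-0.1164), np.float64(-0.1132)
[... 357 characters left out ...]
np.float64(-0.1447)], [np.float64(0.5469), np.float64(-0.1453)], [np.float64(0.5458), np.float64(-0.145)], [np.float64(0.5446), np.float64(-0.1455)], [np.float64(0.5435), np.float64(-0.1467)], [np.float64(0.5424), np.float64(-0.1457)], [np.float64(0.5418), np.float64(-0.1252)], [np.float64(0.5417), np.float64(-0.0932)], [np.float64(0.5408), np.float64(-0.0896)], [np.float64(0.5399), np.float64(-0.0909)], [np.float64(0.5389), np.float64(-0.0916)], [np.float64(0.5381), np.float64(-0.0899)], [np.float64(0.5371), np.float64(-0.0904)], [np.float64(0.5362), np.float64(-0.0898)]]
t 13.8 grasp [0.5281 0.286  0.3568] yhead -105.54 open 0.0853 F [ 0.6 -1.2  0.1] q [ 0.13 -0.25  1.79  0.58  1.39  1.92]
```

Run:
```python
from h import *
go((.4238,-.2269,.22),down(np.radians(-24.5)))
```

```text
row [  2.92  41.78 -15.97] [-0.52 -0.41 -1.36]
```

Call:
arm_command --plan '[[[2.9, 41.8, -16, -0.52, -0.41, -1.36], [2.9, 41.8, -16, -0.52, -0.41, -1.36], [2.9, 41.8, -16, -0.52, -0.41, -1.36], [2.9, 41.8, -16, -0.52, -0.41, -1.36], [2.9, 41.8, -16, -0.52, -0.41, -1.36], [2.9, 41.8, -16, -0.52, -0.41, -1.36], [2.9, 41.8, -16, -0.52, -0.41, -1.36], [2.9, 41.8, -16, -0.52, -0.41, -1.36], [2.9, 41.8, -16, -0.52, -0.41, -1.36], [2.9, 41.8, -16, -0.52, -0.41, -1.36], [2.9, 41.8, -16, -0.52, -0.41, -1.36], [2.9, 41.8, -16, -0.52, -0.41, -1.36]]]'

```text
t: 14.8
tool_pos: [0.4222, -0.2313, 0.3732]
tool_rot: [-2.661, -1.637, 0.001]
contact_force: [-0.1, -0.1, 0.0]
opening: 0.0851
grip_force: 0.0
```

Run:
```python
from h import *
st(); c,im,d=snap('wrist','w7'); W=cloud(c,d)
B=near(W,(.4238,-.2269),.035,.03,.135)
for z0,z1 in((.064,.072),(.110,.125)):
    q=B[(B[:,2]>z0)&(B[:,2]<z1)]
    if len(q)>10: print(z0,len(q),np.median(q,0).round(4),cv2.minAreaRect(q[:,:2].astype(np.float32)))
q=near(W,(.412,-.254),.09,.056,.063); print('block',cv2.minAreaRect(q[:,:2].astype(np.float32)),np.median(q[:,2]))
go((.4238,-.2269,.22),down(np.radians(-24.5)));go((.4238,-.2269,.093),down(np.radians(-24.5)))
```

```text
t 14.8 grasp [ 0.4207 -0.229   0.2185] yhead -26.81 open 0.0851 F [-0.1 -0.1  0. ] q [-0.66 -0.28  1.97  0.01  1.47 -0.19]
0.064 214 [ 0.4277 -0.2162  0.0684] ((0.4220288395881653, -0.22801002860069275), (0.03563476726412773, 0.017905382439494133), 66.37802124023438)
0.11 471 [ 0.4227 -0.2265  0.1181] ((0.42212313413619995, -0.22779954969882965), (0.0236164890229702, 0.013901013880968094), 66.66349029541016)
block ((0.4097048342227936, -0.25595253705978394), (0.12088755518198013, 0.0621664859354496), 66.35121154785156) 0.060563687194224
row [ 0.25 -0.01 -0.06] [-0.013 -0.01  -0.036]
row [ 0.12  0.15 12.63] [-0.013 -0.01  -0.036]
```

Run:
```python
from h import *
st()
go((.4221,-.2279,.16),down(np.radians(-23.5)));go((.4221,-.2279,.093),down(np.radians(-23.5)))
```

```text
t 14.85 grasp [ 0.4217 -0.2269  0.2193] yhead -26.54 open 0.0853 F [ 0.7  0.6 -0.5] q [-0.65 -0.28  1.97  0.01  1.47 -0.19]
row [ 0.02 -0.04  5.93] [-0.013 -0.01  -0.053]
row [-0.04  0.04 12.63] [-0.013 -0.01  -0.053]
```

Call:
arm_command --plan '[[[0, 0, 3, -0.012, -0.009, -0.053], [0, 0, 6, -0.012, -0.009, -0.053], [0, 0, 9, -0.012, -0.009, -0.053], [0, 0, 10.5, -0.012, -0.009, -0.053], [0, 0, 10.5, -0.012, -0.009, -0.053], [0, 0, 10.5, -0.012, -0.009, -0.053]]]'

```text
t: 15.35
tool_pos: [0.4235, -0.224, 0.2701]
tool_rot: [-2.626, -1.714, -0.004]
contact_force: [-0.2, 0.3, 0.9]
opening: 0.0852
grip_force: 0.0
```

Run:
```python
from h import *
o,Rm=st(); print(Rm.as_matrix()[:,2]); go((.4221,-.2279,.093),down(np.radians(-23.5)))
```

```text
t 15.35 grasp [ 0.4234 -0.223   0.1155] yhead -23.73 open 0.0852 F [-0.2  0.3  0.9] q [-0.64 -0.18  2.07  0.    1.26 -0.23]
[-8.63009696e-04  6.17635441e-03 -9.99980554e-01]
row [-0.43  0.04  2.24] [-0.003 -0.005 -0.004]
```

Call:
arm_command --plan '[[[-0.4, 0, 0, -0.003, -0.005, -0.004], [-0.4, 0, 1, -0.003, -0.005, -0.004], [-0.4, 0, 2, -0.003, -0.005, -0.004], [-0.4, 0, 2.2, -0.003, -0.005, -0.004], [-0.4, 0, 2.2, -0.003, -0.005, -0.004], [-0.4, 0, 2.2, -0.003, -0.005, -0.004]]]'

```text
t: 15.85
tool_pos: [0.4222, -0.2279, 0.2484]
tool_rot: [2.625, 1.723, 0.0]
contact_force: [-0.5, -0.1, 0.9]
opening: 0.0856
grip_force: 0.0
```

Run:
```python
from h import *
o,Rm=st(); print(Rm.as_matrix()[:,2]); go((.4221,-.2279,.093),down(np.radians(-23.5)))
```

```text
t 15.85 grasp [ 0.4223 -0.2281  0.0937] yhead -23.44 open 0.0856 F [-0.5 -0.1  0.9] q [-0.65 -0.15  2.08 -0.    1.21 -0.24]
[ 8.78530760e-04 -1.06921732e-03 -9.99999042e-01]
row [-0.   -0.01  0.07] [0.001 0.001 0.001]
```

Perfect alignment; close and lift.

Call:
arm_command --plan '[[[0, 0, 0, 0, 0, 0], [0, 0, 0, 0, 0, 0], [0, 0, 0, 0, 0, 0], [0, 0, 0, 0, 0, 0], [0, 0, 0, 0, 0, 0], [0, 0, 0, 0, 0, 0], [0, 0, 0, 0, 0, 0], [0, 0, 0, 0, 0, 0], [0, 0, 0, 0, 0, 0], [0, 0, 0, 0, 0, 0], [0, 0, 0, 0, 0, 0], [0, 0, 0, 0, 0, 0]]]' --gripper 1 --force 70

```text
t: 16.85
tool_pos: [0.4223, -0.228, 0.2489]
tool_rot: [2.624, 1.723, 0.001]
contact_force: [0.4, -0.3, 2.3]
opening: 0.0133
grip_force: 68.4
```

Run:
```python
from h import *
o,Rm=st(); print(Rm.as_matrix()[:,2], o['grip_force'])
```

```text
t 16.85 grasp [ 0.4226 -0.2283  0.0942] yhead -23.43 open 0.0133 F [ 0.4 -0.3  2.3] q [-0.65 -0.15  2.08 -0.    1.21 -0.24]
[ 0.0016846  -0.00177839 -0.999997  ] 68.41518759727478
```

Call:
arm_command --plan '[[[0, 0, -1, 0, 0, 0], [0, 0, -2.5, 0, 0, 0], [0, 0, -5, 0, 0, 0], [0, 0, -8, 0, 0, 0], [0, 0, -12, 0, 0, 0], [0, 0, -16, 0, 0, 0], [0, 0, -19, 0, 0, 0], [0, 0, -19, 0, 0, 0]]]'

```text
t: 17.52
tool_pos: [0.4226, -0.2281, 0.4477]
tool_rot: [2.614, 1.716, 0.008]
contact_force: [-0.5, -0.0, 0.7]
opening: 0.0129
grip_force: 68.8
```

```bash
cat >> h.py <<'E'
_x,_t,_zi=ins(74).as_matrix().T; A=-_zi
MOUTH=-.4413*_x+.5457*_t-.0903*A
E
python3 - <<'E'
from h import *
o,Rm=st(); print(MOUTH,o['grip_force']); go(MOUTH+A*.134,ins(74,-1))
E
```

```text
t 17.52 grasp [ 0.4245 -0.2296  0.2931] yhead -23.42 open 0.0129 F [-0.5 -0.   0.7] q [-0.65 -0.33  1.89 -0.    1.57 -0.24]
[0.56169414 0.35784359 0.23903123] 68.76370310783386
row [42.86 -8.34 -3.08] [0.515 0.432 1.396]
```

Call:
arm_command --plan '[[[42.9, -8.3, -3.1, 0.515, 0.432, 1.396], [42.9, -8.3, -3.1, 0.515, 0.432, 1.396], [42.9, -8.3, -3.1, 0.515, 0.432, 1.396], [42.9, -8.3, -3.1, 0.515, 0.432, 1.396], [42.9, -8.3, -3.1, 0.515, 0.432, 1.396], [42.9, -8.3, -3.1, 0.515, 0.432, 1.396], [42.9, -8.3, -3.1, 0.515, 0.432, 1.396], [42.9, -8.3, -3.1, 0.515, 0.432, 1.396], [42.9, -8.3, -3.1, 0.515, 0.432, 1.396], [42.9, -8.3, -3.1, 0.515, 0.432, 1.396], [42.9, -8.3, -3.1, 0.515, 0.432, 1.396], [42.9, -8.3, -3.1, 0.515, 0.432, 1.396]]]'

```text
t: 18.52
tool_pos: [0.5161, 0.2037, 0.4691]
tool_rot: [-2.545, 0.242, -0.088]
contact_force: [-1.3, 0.6, -1.1]
opening: 0.0132
grip_force: 68.9
```

Call:
arm_command --plan '[[[0, 0, 0, 0.012, 0.01, 0.032], [0, 0, 0, 0.012, 0.01, 0.032], [0, 0, 0, 0.012, 0.01, 0.032], [0, 0, 0, 0.012, 0.01, 0.032]]]'

```text
t: 18.85
tool_pos: [0.5163, 0.1986, 0.4688]
tool_rot: [-2.533, 0.285, -0.093]
contact_force: [0.5, 1.1, -0.6]
opening: 0.0136
grip_force: 68.9
```

Run:
```python
from h import *
o,Rm=st(); go(MOUTH+A*.134,ins(74,-1)); go(MOUTH+A*.084,ins(74,-1))
```

```text
t 18.85 grasp [0.5362 0.2831 0.3407] yhead -102.74 open 0.0136 F [ 0.5  1.1 -0.6] q [ 0.13 -0.22  1.79  0.56  1.37  1.87]
row [-0.02 -0.38 -0.56] [0.016 0.027 0.047]
row [ 0.12 -0.45  4.44] [0.016 0.027 0.047]
```

Call:
arm_command --plan '[[[0.1, -0.4, 1, 0.016, 0.027, 0.047], [0.1, -0.4, 2, 0.016, 0.027, 0.047], [0.1, -0.4, 2.8, 0.016, 0.027, 0.047], [0.1, -0.4, 2.8, 0.016, 0.027, 0.047], [0.1, -0.4, 2.8, 0.016, 0.027, 0.047], [0.1, -0.4, 2.8, 0.016, 0.027, 0.047]]]'

```text
t: 19.35
tool_pos: [0.5217, 0.2172, 0.4481]
tool_rot: [-2.509, 0.353, -0.111]
contact_force: [0.1, 0.1, -1.0]
opening: 0.0131
grip_force: 68.9
```

Run:
```python
from h import *
o,Rm=st(); go(MOUTH+A*.1,ins(74,-1))
c,im,d=snap('wrist','w8'); W=cloud(c,d)
a=im[100:300,240:400]; cv2.imwrite('pics/w8c.png',cv2.resize(np.clip(a*1.4,0,255).astype(np.uint8),None,fx=3,fy=3,interpolation=cv2.INTER_NEAREST))
G=o['tool_pos']+Rm.apply([0,0,tcp_to_grasp]); T=Rm.inv().apply((W-G).reshape(-1,3)).reshape(W.shape)
for z0,z1 in((.028,.034),(.038,.055),(.055,.07),(.07,.08)):
    m=(abs(T[...,0])<.03)&(abs(T[...,1])<.02)&(T[...,2]>z0)&(T[...,2]<z1); q=T[m]
    if len(q)>5: print(z0,len(q),'x',np.percentile(q[:,0],[1,50,99]).round(4),'y',np.percentile(q[:,1],[1,50,99]).round(4), 'zmax',q[:,2].max())
```

```text
t 19.35 grasp [0.5462 0.3026 0.3215] yhead -106.0 open 0.0131 F [ 0.1  0.1 -1. ] q [ 0.16 -0.19  1.81  0.57  1.29  1.92]
row [-0.03  0.01  0.05] [-0.001  0.     0.   ]
0.028 80 x [0.0171 0.0178 0.0183] y [-0.0083  0.0007  0.0091] zmax 0.0324826977288839
0.038 17 x [0.0105 0.0109 0.0111] y [-0.0015 -0.0002  0.0018] zmax 0.05483948483561639
0.055 42 x [0.0105 0.0109 0.0113] y [-0.0016  0.0001  0.0019] zmax 0.06740669493559505
```

View pics/w8c.png

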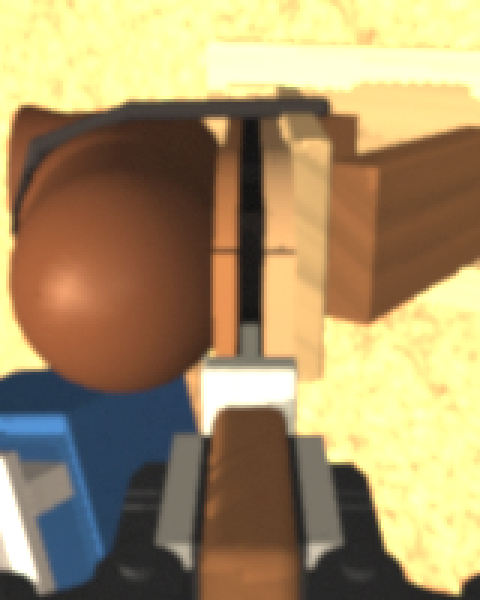

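Run:
```python
from h import *
c,im,d=load('w8'); W=cloud(c,d); o,Rm=st(); G=o['tool_pos']+Rm.apply([0,0,tcp_to_grasp]); T=Rm.inv().apply((W-G).reshape(-1,3)).reshape(W.shape)
for v in range(166,224,6):
    print(v,[(round(T[v,u,0]*1e3,1),round(T[v,u,1]*1e3,1),round(T[v,u,2]*1e3)) for u in range(316,332)][::1])
```

```text
t 19.4 grasp [0.5463 0.3026 0.3219] yhead -105.99 open 0.0134 F [ 0.7 -0.2  0.2] q [ 0.16 -0.19  1.8   0.57  1.29  1.92]
166 [(np.float64(31.3), np.float64(-5.0), 116), (np.float64(31.6), np.float64(-4.2), 115), (np.float64(31.3), np.float64(-3.3), 116), (np.float64(28.7), np.float64(-2.7), 129), (np.float64(28.7), np.float64(-1.8), 129), (np.float64(28.5), np.float64(-0.9), 130), (np.float64(28.4), np.float64(-0.0), 130), (np.float64(28.5), np.float64(0.9), 130), (np.float64(28.6), np.float64(1.7), 129), (np.float64(28.5), np.float64(2.6), 130), (np.float64(28.5), np.float64(3.5), 130), (np.float64(28.5), np.float64(4.4), 130), (np.float64(31.4), np.float64(5.0), 115), (np.float64(31.3), np.float64(5.9), 116), (np.float64(31.6), np.float64(6.7), 115), (np.float64(31.2), np.float64(7.6), 117)]
172 [(np.float64(27.3), np.float64(-4.9), 111), (np.float64(27.3), np.float64(-4.1), 111), (np.float64(27.1), np.float64(-3.3), 112), (np.float64(27.5), np.float64(-2.5), 110), (np.float64(27.5), np.float64(-1.6), 110), (np.float64(27.5), np.float64(-0.8), 110), (np.float64(27.3), np.float64(0.
[... 5138 characters left out ...]
t64(-5.8), np.float64(7.4), 101)]
220 [(np.float64(17.9), np.float64(-3.3), 30), (np.float64(17.9), np.float64(-2.7), 30), (np.float64(17.5), np.float64(-2.1), 30), (np.float64(17.7), np.float64(-1.6), 30), (np.float64(17.8), np.float64(-1.0), 30), (np.float64(17.9), np.float64(-0.4), 30), (np.float64(17.7), np.float64(0.2), 30), (np.float64(17.7), np.float64(0.7), 30), (np.float64(17.8), np.float64(1.3), 30), (np.float64(17.5), np.float64(1.9), 31), (np.float64(17.7), np.float64(2.4), 30), (np.float64(18.2), np.float64(3.0), 29), (np.float64(18.0), np.float64(3.6), 29), (np.float64(17.5), np.float64(4.2), 31), (np.float64(17.7), np.float64(4.7), 30), (np.float64(18.0), np.float64(5.3), 29)]
```

Call:
arm_command --plan '[[[0, 0.04, 0.6, 0, 0, 0], [0, 0.04, 1.2, 0, 0, 0], [0, 0.04, 1.8, 0, 0, 0], [0, 0.04, 2.2, 0, 0, 0], [0, 0.04, 2.6, 0, 0, 0], [0, 0.04, 3, 0, 0, 0], [0, 0.04, 3.4, 0, 0, 0], [0, 0.04, 3.8, 0, 0, 0], [0, 0.04, 3.8, 0, 0, 0]]]'

```text
t: 20.15
tool_pos: [0.5275, 0.2383, 0.4158]
tool_rot: [-2.509, 0.353, -0.11]
contact_force: [-0.4, 0.8, -1.0]
opening: 0.0136
grip_force: 68.9
```

Run:
```python
from h import *
o,Rm=st(); print('F tool',Rm.inv().apply(o['contact_force']).round(2)); go(MOUTH+A*.034,ins(74,-1))
```

```text
t 20.15 grasp [0.5519 0.3237 0.2892] yhead -106.05 open 0.0136 F [-0.4  0.8 -1. ] q [ 0.2  -0.14  1.82  0.57  1.22  1.92]
F tool [-0.6   0.07  1.2 ]
row [-0.01 -0.04  2.75] [-0.001  0.001 -0.001]
```

Tip is about 12 mm in with no force; continue, keeping the same lateral position.

Call:
arm_command --plan '[[[0, 0, 0.4, 0, 0, 0], [0, 0, 0.8, 0, 0, 0], [0, 0, 1.2, 0, 0, 0], [0, 0, 1.6, 0, 0, 0], [0, 0, 2, 0, 0, 0], [0, 0, 2.3, 0, 0, 0], [0, 0, 2.5, 0, 0, 0], [0, 0, 2.6, 0, 0, 0], [0, 0, 2.7, 0, 0, 0], [0, 0, 2.7, 0, 0, 0]]]'

```text
t: 20.98
tool_pos: [0.5319, 0.2529, 0.3947]
tool_rot: [-2.508, 0.353, -0.112]
contact_force: [0.4, -0.5, -0.6]
opening: 0.0132
grip_force: 68.9
```

Run:
```python
from h import *
o,Rm=st(); print('F tool',Rm.inv().apply(o['contact_force']).round(2)); go(MOUTH+A*.034,ins(74,-1))
```

```text
t 20.98 grasp [0.5564 0.3384 0.2681] yhead -106.02 open 0.0132 F [ 0.4 -0.5 -0.6] q [ 0.23 -0.11  1.82  0.58  1.17  1.92]
F tool [0.52 0.66 0.27]
row [-0.03 -0.    0.14] [-0.001 -0.    -0.   ]
```

Call:
arm_command --plan '[[[0, 0, 0.1, 0, 0, 0], [0, 0, 0.2, 0, 0, 0], [0, 0, 0.3, 0, 0, 0], [0, 0, 0.3, 0, 0, 0]]]'

```text
t: 21.32
tool_pos: [0.5324, 0.2543, 0.3932]
tool_rot: [-2.509, 0.352, -0.112]
contact_force: [-2.0, -3.8, 2.6]
opening: 0.0133
grip_force: 69.7
```

Run:
```python
from h import *
o,Rm=st(); print('F tool',Rm.inv().apply(o['contact_force']).round(2)); go(MOUTH+A*.034,ins(74,-1))
```

```text
t 21.32 grasp [0.557  0.3396 0.2665] yhead -105.97 open 0.0133 F [-2.  -3.8  2.6] q [ 0.23 -0.1   1.82  0.58  1.17  1.92]
F tool [-0.83  1.9  -4.57]
row [-0.04  0.02 -0.07] [-0.001 -0.001  0.   ]
```

Call:
arm_command --plan '[[[0, 0, -0.05, 0, 0, 0], [0, 0, -0.05, 0, 0, 0], [0, 0, -0.05, 0, 0, 0], [0, 0, -0.05, 0, 0, 0], [0, 0, -0.05, 0, 0, 0], [0, 0, -0.05, 0, 0, 0]]]' --gripper -0.1

```text
t: 21.82
tool_pos: [0.5323, 0.2543, 0.3926]
tool_rot: [-2.508, 0.353, -0.112]
contact_force: [-0.3, 0.1, 0.0]
opening: 0.0471
grip_force: 0.0
```

Call:
arm_command --plan '[[[0, 0, -1, 0, 0, 0], [0, 0, -3, 0, 0, 0], [0, 0, -6, 0, 0, 0], [0, 0, -9, 0, 0, 0], [0, 0, -12, 0, 0, 0], [0, 0, -15, 0, 0, 0], [0, 0, -15, 0, 0, 0], [0, 0, -15, 0, 0, 0]]]'

```text
t: 22.48
tool_pos: [0.5083, 0.1705, 0.5187]
tool_rot: [-2.507, 0.353, -0.119]
contact_force: [-1.1, -0.1, -0.9]
opening: 0.0468
grip_force: 0.0
```

Run:
```python
from h import *
o,Rm=st(); c,im,d=snap('wrist','w9'); W=cloud(c,d)
cv2.imwrite('pics/w9c.png',cv2.resize(im[90:290,220:420],None,fx=3,fy=3,interpolation=cv2.INTER_CUBIC))
Q=(W-MOUTH)@np.c_[_x,_t,A] if 0 else (W-MOUTH)@np.c_[ins(74).as_matrix()[:,0],ins(74).as_matrix()[:,1],A]
for n,a0,a1 in(('shoulder top',.006,.014),('handle top',.05,.07)):
    q=Q[(abs(Q[...,0])<.025)&(abs(Q[...,1])<.015)&(Q[...,2]>a0)&(Q[...,2]<a1)]; print(n,len(q),np.median(q,0).round(4),q.min(0).round(3),q.max(0).round(3))
snap('top','top2'); snap('side','side2')
for tag in('top2','side2'):
    c,im,d=load(tag); W=cloud(c,d)
    for nm,xy,r,z0,z1 in(('b1',(.4515,.061),.03,.125,.143),('b2',(.4138,-.114),.03,.125,.143),('tin',(.4325,-.0266),.04,.027,.04),('jar',(.552,-.3635),.035,.068,.085)):
        p=near(W,xy,r,z0,z1); print(tag,nm,len(p),circ(p[:,:2])[0].round(4) if len(p) else '')
```

```text
t 22.48 grasp [0.5337 0.256  0.3922] yhead -105.91 open 0.0468 F [-1.1 -0.1 -0.9] q [ 0.08 -0.28  1.76  0.57  1.44  1.91]
shoulder top 191 [-0.0124  0.0023  0.0094] [-0.018 -0.012  0.006] [0.017 0.006 0.014]
handle top 386 [-0.0015 -0.0079  0.0582] [-0.012 -0.015  0.05 ] [ 0.012 -0.001  0.061]
top2 b1 0 
top2 b2 72 [ 0.4139 -0.1138]
top2 tin 372 [ 0.4346 -0.0268]
top2 jar 225 [ 0.5537 -0.3629]
side2 b1 61 [0.4505 0.0627]
side2 b2 83 [ 0.4132 -0.1127]
side2 tin 230 [ 0.4344 -0.0245]
side2 jar 356 [ 0.5515 -0.3616]
```

View pics/w9c.png

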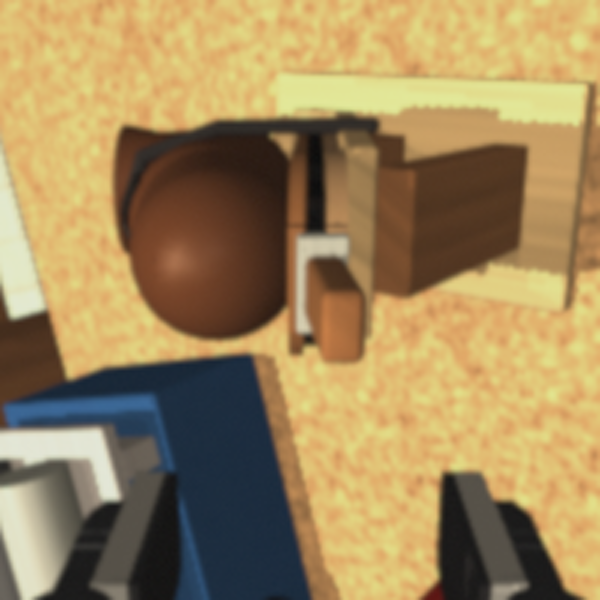

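The blade is in up to its shoulder, leaning slightly in the gap's slack, and the gripper is clear. The jar, tin and bottles check out in both cameras.

Call:
arm_command --plan '[[[0, 0, -4, 0, 0, 0], [0, 0, -4, 0, 0, 0], [0, 0, -4, 0, 0, 0], [0, 0, -4, 0, 0, 0], [0, 0, -4, 0, 0, 0], [0, 0, -4, 0, 0, 0], [0, 0, -4, 0, 0, 0], [0, 0, -4, 0, 0, 0]]]'

```text
t: 23.3
tool_pos: [0.5022, 0.1496, 0.5474]
tool_rot: [-2.509, 0.353, -0.11]
contact_force: [-0.2, -0.1, 0.0]
opening: 0.0471
grip_force: 0.0
```

Run:
```python
from h import *
c,im,d=snap('wrist','w10'); W=cloud(c,d); Q=(W-MOUTH)@np.c_[ins(74).as_matrix()[:,:2],A]
q=Q[(abs(Q[...,0])<.025)&(abs(Q[...,1])<.015)&(Q[...,2]>.05)&(Q[...,2]<.07)]; print(len(q),np.median(q,0).round(4))
print(finish_job())
```

```text
317 [-0.0009 -0.008   0.0581]
the job is handed in; nothing more can be done
None
```

I handed the job in at about 23 s; no verdict came back. In the last camera checks the jar and tin stood within about 3 mm of their targets, the bottles hadn't moved noticeably, and the blade was in the toe gap up to its shoulder, leaning about 7° in the gap's slack. I didn't re-measure the other things on the bench and rack.

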